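Carton into the check bay, board gauge held on its mark

ROBOT

A 6-joint arm with a two-finger parallel gripper is mounted at the origin on the work surface; the furniture and walls round the work are solid. World frame = base frame: x ahead of the robot, y to its left, z up, the work surface at z = 0. Lengths are in m, angles in rad, forces in N, time in s.
With the tool pointing down it reaches from about 0.325 to 0.9 m from the base axis. Payload 6.1 kg.
Tool frame: the origin (TCP) lies at the very end of the fingers, on their centre line; the grasp point (between the pads) lies 19 mm behind it; z points along the fingers, y is the direction in which the jaws open and shut (so a half turn about z gives the same grasp; the last joint's range is limited). The gripper opens to 87 mm and grips with 3 to 60 N. Pads are 19 mm wide; open, the fingers measure 117 mm over their backs; the gripper's body (75 mm by 190 mm) begins 51 mm behind the grasp point.
Start: joints at [0.994, 0.22, 1.526, -0, 1.395, -0.126], TCP at [0.272, 0.563, 0.223] pointing down, gripper open.
Joint ranges: [-2.98, 2.98], [-0.91, 2.08], [0.09, 2.57], [-1.24, 4.39], [0.2, 2.65], [-2.68, 2.68]. Speed limits (rad/s): [2.57, 2.57, 3.01, 3.14, 3.14, 3.14].

INTERFACE

Orientations are given as a rotation vector (axis times angle).
In Python, from cell import ctrl, imaging, hand_in gives the robot as it stands.
- The arm moves only by the tool servo_tool, never from a script. Its argument "series" is a list of rows, each a list of 2 entries, a list of its own where there are three numbers: the shift along the tool's x, y, z in m, then the turn, a rotation vector about the tool's x, y, z in rad. A call has 1 to 20 rows; each row is the pose to reach, as a shift and turn from the pose commanded when the call began, along the tool's axes at that moment; what a row does not reach only later rows make up. A row lasts 1/8 s, in which the tool goes at most 62.5 mm and 10.7 degrees, less where a joint would pass 70% of its speed; a pose out of reach is approached as far as the arm can. A call with a gripper value outside its range is refused whole. "hand" is the opening, from 0 (shut) to 1 (fully open), set as the call begins (left out, the last holds). The fingers move at their own pace and stop on an object; the grip force is fixed at half the most. Time passes only in rows, so rows that repeat a pose let the fingers close. It gives the time, the measured TCP pose, the force and the opening at its end, in the units of the state.
- ctrl.state(): the state, without advancing time (a new reading comes with each control period).
- imaging.grab_frame(name): name is "side" or "top"; returns (picture, depth): 400x640x3 uint8, red, green, blue; 400x640 float32, m along the optical axis (not along the pixel's ray), 0 where there is no reading.
- imaging.calibration(name): a dict with "fov_y" (degrees; the focal length in pixels is half the picture's height over the tangent of half this angle, whatever the lens; pixels are square), "cx", "cy" (the principal point, pixels), "R" (3x3) and "t" (3): a world point X has camera coordinates R X + t. Camera axes: x right, y down, z forward; pixel columns grow to the right and rows downward; lengths in m; the calibration is good to about 2 mm. A picture is of the moment at which its call begins. calibration takes no time and is no camera call.
- hand_in(): hands the job in, once; it reports no verdict.
The state is a dict: "t": time; "joint_positions": joint angles; "qvel": joint speeds; "tau": joint torques, N m; "eef_pos": TCP position; "orientation": TCP orientation; "force": force on the tool from outside, world axes, zero at the start; "wrist_torque": the same for the moment, N m; "opening": finger opening in m.
Only numpy, scipy, OpenCV 4.12 (cv2) and the standard library are available. Lean on these libraries where they do the work, as an engineer would, in place of code of your own. Each camera call takes 0.05 s, during which the arm holds its last target. There are 200 camera calls.

TASK

Push the closed carton along the roller track until it sits fully home against the end stop of the bay. Then lift the hand-held board gauge out of its stand and hold it upright with its foot on the outlined rectangle on the carton's lid, centred and with the long side of the foot along the long side of the outline, pressed down gently so that the spring foot is about half way in. Finish while holding the gauge there, and leave the other things on the table alone.

Things in the scene. Friction and masses are not known exactly. Their poses are not given: they have to be found in the camera images.
- track: Low fixed aluminium roller track, 112 mm wide, 280 mm long, 9 free rollers. Origin: on the table under its middle; y runs along it to the bay and end stop. Roller tops 46 mm up. Side rails 88 mm apart inside, 62 mm high; dark cheeks 93 mm high along the last 125 mm. Entry cross bar only 37 mm high. The carton rolls at under 2 N and stops when no longer pushed.
- bay_stop (a point): Centre of the foot of the end stop's inner face, at the height of the roller tops (46 mm over the table); the stop is 10 mm thick and 94 mm high over the table. Axes as the track's: y points through the stop, away from the carton.
- carton: Closed brown cardboard carton standing on the rollers, 80 mm (its x) by 110 mm (its y, along the track) by 75 mm high, 0.3 to 0.65 kg. Origin: centre of its underside. Its y axis points towards the bay, so it is pushed at its -y face; it lies 4 mm free on each side between the rails.
- carton_lead (a point): Bottom middle of the carton's leading (+y) face, the face that meets the end stop.
- carton_mark (a point): Centre of the outline printed on the carton's lid, at the lid's surface (75 mm over the carton's underside): a dark rectangle of 28 mm (carton x) by 56 mm (carton y), 17 mm to +x and 16 mm to -y of the lid's centre. Axes as the carton's: the long side runs along y.
- stand: Fixed black stand with a rectangular pocket; foot plate 85 x 75 x 8 mm, pocket walls 59 x 43 mm outside, 56 mm high over the table. Origin: on the table under the pocket's centre; x along its long side. The gauge stands in it 24 mm deep, about 2.5 mm free on all sides, its block's underside 32 mm over the table, and lifts straight up.
- gauge: Hand-held board gauge, a grey upright block of 44 mm (its x) by 28 mm (its y) by 95 mm high (its z, up), 0.15 kg, with a small blank display on top and ribbed flat sides to grip across the 28 mm. Origin: centre of the underside of this block. Under it hangs the sprung foot.
- gauge_grip (a point): Middle of the gauge's block at 62 mm over its underside, a good place to grip across its y sides.
- foot_face (a point): Centre of the underside of the gauge's rubber foot, a bar of 36 mm (gauge x) by 10 mm (gauge y); 18 mm below the underside of the block when free. Axes as the gauge's, so the long side runs along x.
- gauge_foot (a joint): How far the sprung foot is pushed into the gauge: 0 = free, 0.014 m = pushed right in against its stop. It starts to move at about 1.8 N and takes 0.35 N more per mm (about 4.2 N half way in, 6.6 N at its stop).
- rubber_stamp: Bystander: hand stamp with wooden foot and black handle, 30 x 50 x 70 mm. Origin: centre of its underside.
- tape_measure: Bystander: pocket tape measure, 57 x 73 x 27 mm. Origin: centre of its underside.
- staple_box: Bystander: small box, 42 x 62 x 36 mm. Origin: centre of its underside.
Things that resemble listed ones, but are neither listed nor needed, are in the scene too. Of the things that look like the gauge, the largest one is meant.

How it is judged:
By the outcome, as a careful person would: the job done as asked, in the order asked, and still so for the second after the job is handed in, while the arm keeps its last pose, push and grip.
It also fails if it takes over 51 s, if anything falls off the work surface, if the arm or the gripper's body presses on something with over 40 N, if the wrist force passes 120 N, or if a joint passes its speed limit or range.

## Working session

There is one attempt and no reset: what is moved stays moved. The work goes in short steps, Python scripts to look and compute and a tool call to move; the robot and the scene stay as the last step left them, time stands still between calls to the robot, and variables do not carry over. Pictures are saved under pics/ and viewed, about 8 in all and at most 12, crops included, and the job is handed in when it is done.

Besides the shell and the picture viewer there is one more tool, called after "Request:" by a JSON object that holds its "name" and its "arguments". servo_tool: Moves the arm, as the interface text tells. Its arguments: {"type":"object","properties":{"series":{"type":"array"},"hand":{"type":"number"}},"required":["series"]}

```bash
mkdir -p pics; cat > h.py <<'E'
import numpy as np, cv2
from cell import ctrl, imaging
from scipy.spatial.transform import Rotation as Rn
def cal(n):
    c=imaging.calibration(n); f=200/np.tan(np.radians(c["fov_y"])/2); return f,c["cx"],c["cy"],np.array(c["R"]),np.array(c["t"])
def world(n,u,v,d):
    f,cx,cy,R,t=cal(n); return (np.stack([(u-cx)/f*d,(v-cy)/f*d,d],-1)-t)@R
def atz(n,u,v,z):
    f,cx,cy,R,t=cal(n); r=R.T@np.array([(u-cx)/f,(v-cy)/f,1]); o=-R.T@t; return o+r*(z-o[2])/r[2]
def pix(n,X):
    f,cx,cy,R,t=cal(n); p=R@np.array(X)+t; return p[0]/p[2]*f+cx,p[1]/p[2]*f+cy
def cloud(n,d):
    v,u=np.mgrid[:400,:640]; return world(n,u.astype(float),v.astype(float),d)
E
python3 - <<'E'
from h import *
for n in("top","side"):
    p,d=imaging.grab_frame(n); np.savez(f"{n}0.npz",p=p,d=d)
    cv2.imwrite(f"pics/{n}0.png",p[:,:,::-1]); print(n,imaging.calibration(n))
print(ctrl.state())
E
```

```text
top {'fov_y': 45.75560046777718, 'cx': 318.32788202557754, 'cy': 196.09543496545626, 'R': array([[-0.02318005, -0.99971197,  0.00621797],
       [-0.98053155,  0.02152136, -0.19517867],
       [ 0.19498863, -0.01062117, -0.98074799]]), 't': array([0.04244062, 0.55471541, 1.20527987])}
side {'fov_y': 48.19435804404653, 'cx': 321.265300291828, 'cy': 197.2115118924127, 'R': array([[ 0.96867954, -0.24823949,  0.00609203],
       [-0.08937344, -0.37143225, -0.92414851],
       [ 0.23167293,  0.89465928, -0.38198484]]), 't': array([-0.55189843,  0.16073297,  1.13706033])}
{'t': 0.1, 'joint_positions': array([ 9.93904144e-01,  2.21169947e-01,  1.52748400e+00, -2.07645398e-05,
        1.39469800e+00, -1.26084384e-01]), 'qvel': array([-0.00111024, -0.00114401, -0.0026569 , -0.00046696,  0.00056658,
        0.00065428]), 'tau': array([ 4.22687617e-04, -4.95945024e+01, -3.88517725e+01,  7.01386412e-02,
        5.15257730e-02, -5.85670682e-05]), 'eef_pos': array([0.27200404, 0.56209052, 0.22153932]), 'orientation': array([-7.02009229e-01, -3.06155120e+00,  2.60510288e-03]), 'force': array([-0.02920277,  0.01274296, -0.04270197]), 'wrist_torque': array([ 0.06660126, -0.04376952, -0.02712235]), 'opening': 0.08694147921803415}
```

View pics/top0.png

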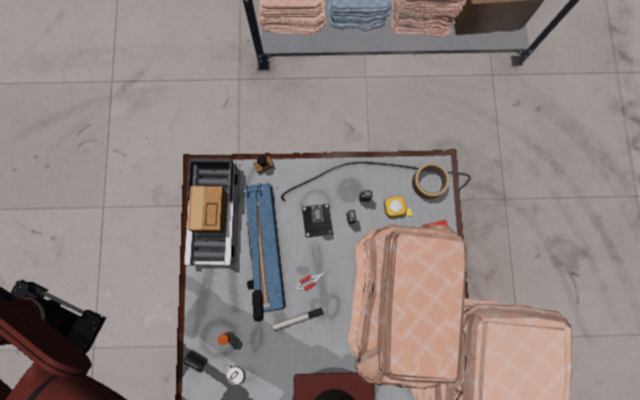

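View pics/side0.png

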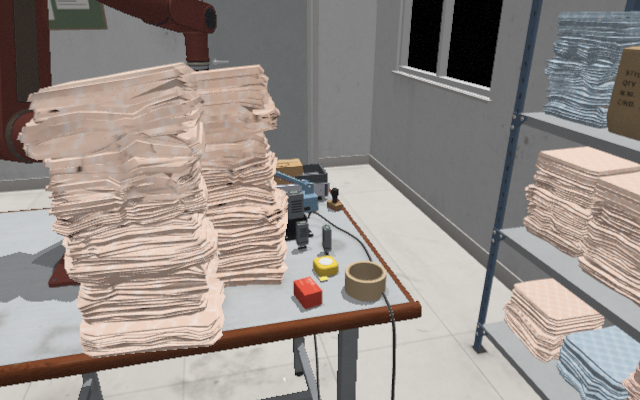

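The top view shows the track with the carton at (210,210), the gauge in its stand probably at (317,220), and smaller look-alikes at (366,196) and (351,216). The side view is mostly hidden by the cloth stacks. I'll enlarge the work area.

```bash
python3 - <<'E'
import numpy as np,cv2
p=np.load("top0.npz")["p"][:,:,::-1]
a=cv2.resize(p[150:275,180:260],None,fx=4.8,fy=4.8,interpolation=cv2.INTER_CUBIC)
b=cv2.resize(p[175:245,290:385],None,fx=4.2,fy=4.2,interpolation=cv2.INTER_CUBIC)
o=np.zeros((600,800,3),np.uint8);o[:a.shape[0],:a.shape[1]]=a;o[:b.shape[0],390:390+b.shape[1]]=b
cv2.imwrite("pics/crop1.png",o)
from h import *
d=np.load("top0.npz")["d"]; P=cloud("top",d)
np.set_printoptions(precision=3,suppress=True)
for u,v in[(317,220),(317,212),(308,220),(330,230),(366,196),(351,216),(206,195),(210,214),(195,225),(210,170),(190,165),(235,165),(210,245),(270,250)]: print(u,v,P[v,u])
E
```

```text
317 220 [0.481 0.035 0.129]
317 212 [0.501 0.035 0.126]
308 220 [0.498 0.059 0.011]
330 230 [ 0.47  -0.     0.005]
366 196 [ 0.549 -0.094  0.077]
351 216 [ 0.497 -0.053  0.076]
206 195 [0.551 0.313 0.121]
210 214 [0.503 0.302 0.121]
195 225 [0.476 0.338 0.122]
210 170 [0.636 0.321 0.044]
190 165 [0.637 0.362 0.095]
235 165 [0.649 0.254 0.041]
210 245 [0.433 0.316 0.049]
270 250 [0.415 0.159 0.056]
```

View pics/crop1.png

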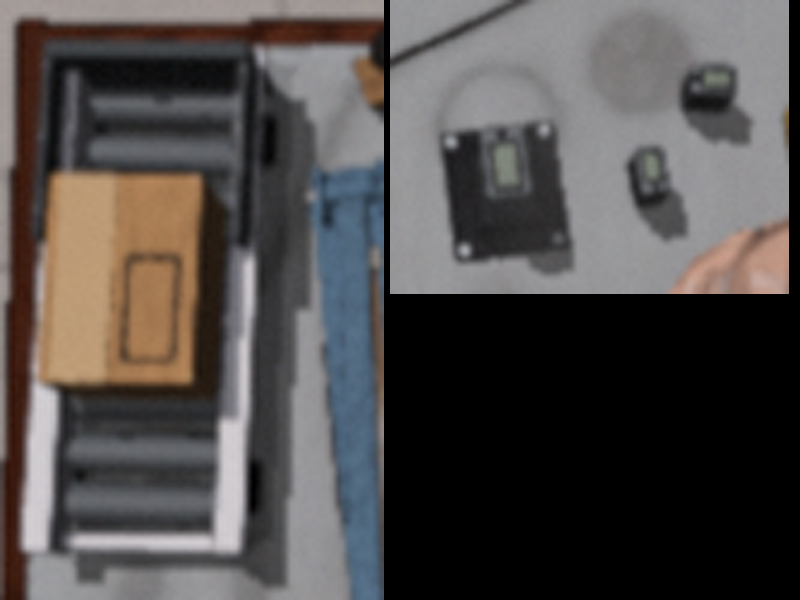

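The crop settles it. Three things resemble the gauge: (317,216), (351,216) and (366,196). The first is the largest, stands in the stand with its top at 0.127 m, and so is the one meant. The bay is towards +x (up in the image), and the outline lies on the −y side of the lid. Next I'll fit the poses.

```bash
python3 - <<'E'
from h import *
np.set_printoptions(precision=4,suppress=True)
z=np.load("top0.npz");d=z["d"];P=cloud("top",d);v,u=np.mgrid[:400,:640]
def rect(m,n):
    q=(P[m][:,:2]*1000).astype(np.float32);print(n,len(q),cv2.minAreaRect(q),"z",np.median(P[m][:,2]))
X,Y,Z=P[...,0],P[...,1],P[...,2]
rect((d>0)&(Z>.112)&(Z<.13)&(X>.42)&(X<.62)&(Y>.25)&(Y<.37),"lid")
g=(d>0)&(Z>.1)&(Z<.14)&(abs(X-.49)<.06)&(abs(Y-.035)<.05);rect(g,"gauge")
rect((d>0)&(Z>.0)&(Z<.014)&(z["p"].max(2)<70)&(abs(X-.49)<.06)&(abs(Y-.035)<.06),"plate")
c=(d>0)&(Z>.085)&(Z<.1)&(X>.45)&(X<.75)&(Y>.22)&(Y<.42);print("cheeks",c.sum(),X[c].min(),X[c].max(),Y[c].min(),Y[c].max())
r=(d>0)&(Z>.055)&(Z<.07)&(X>.35)&(X<.5)&(Y>.22)&(Y<.42);rect(r,"rails")
q=P[g];print("ztop",np.percentile(q[:,2],[5,50,95]))
# heights map, max z in 5cm grid
for x in np.arange(.75,.2,-.05):
    print("%.2f"%x,[int(1000*np.percentile(Z[m],98)) if (m:=(d>0)&(abs(X-x)<.025)&(abs(Y-y)<.025)).any() else -1 for y in np.arange(.4,-.25,-.05)])
# outline pixels: crop corners -> full
for a,b in[(126,256),(180,256),(176,360),(122,358)]: print(atz("top",180+a/4.8-.4,150+b/4.8-.4,.121))
# track edges from crop: left rail outer bottom/ top, right rail, stop
for a,b,h in[(68,548,.0),(32,548,.062),(232,548,.062),(50,45,.094),(252,45,.094),(245,245,.093)]: print(atz("top",180+a/4.8-.4,150+b/4.8-.4,h))
E
```

```text
lid 1418 ((518.6134033203125, 315.6838073730469), (82.26013946533203, 111.21796417236328), 87.39151000976562) z 0.12053570997150945
gauge 210 ((498.1259765625, 34.71373748779297), (44.464019775390625, 28.38153076171875), 5.721236228942871) z 0.12597132878892198
plate 338 ((496.8467712402344, 34.553340911865234), (82.1407241821289, 72.83468627929688), 6.051656246185303) z 0.007210809168138169
cheeks 446 0.46266527008263053 0.6551247581044465 0.2221356307899608 0.36998510320153133
rails 521 ((441.3705749511719, 317.771728515625), (118.6051025390625, 121.17235565185547), 88.00801086425781) z 0.061477822900237074
ztop [0.113 0.126 0.13 ]
0.75 [-1, -1, -1, -1, -1, -1, -1, -1, -1, -1, -1, -1, -1]
0.70 [4, 1, 2, 2, 3, 14, 2, 2, 3, 3, 2, 3, 2]
0.65 [3, 96, 95, 95, 70, 65, 4, 4, 8, 10, 9, 8, 9]
0.60 [2, 95, 48, 94, 92, 57, 22, 15, 5, 3, 3, 3, 4]
0.55 [4, 125, 124, 113, 106, 59, 20, 8, 13, 4, 79, 28, 29]
0.50 [4, 125, 125, 65, 134, 59, 4, 130, 127, 78, 3, 28, 27]
0.45 [61, 122, 123, 64, 160, 59, 3, 55, 52, 133, 403, 401, 399]
0.40 [62, 65, 48, 64, 188, 179, 4, 4, 3, 410, 483, 486, 489]
0.35 [3, 4, 4, 4, 213, 211, 6, 9, 4, 410, 481, 486, 488]
0.30 [4, 4, 4, 4, 247, 249, 8, 8, 4, 415, 477, 483, 484]
0.25 [635, 5, 4, 4, 255, 259, 20, 19, 5, 446, 473, 478, 493]
[0.531  0.3126 0.121 ]
[0.5304 0.2845 0.121 ]
[0.4758 0.2855 0.121 ]
[0.4774 0.3134 0.121 ]
[0.3879 0.3691 0.    ]
[0.3846 0.3727 0.062 ]
[0.3821 0.266  0.062 ]
[0.6538 0.3628 0.094 ]
[0.6514 0.2531 0.094 ]
[0.5409 0.2557 0.093 ]
```

```bash
python3 - <<'E'
from h import *
z=np.load("top0.npz");d=z["d"];P=cloud("top",d);X,Y,Z=[P[...,i] for i in range(3)]
for x in np.arange(.68,.2,-.03):
    m=(d>0)&(abs(X-x)<.015)&(Y>.08)&(Y<.26)&(Z>.045)&~((Y>.235)&(Z<.1))
    h=m&(Z>.075)
    print("%.2f"%x,"all",Y[m].min().round(3) if m.any() else 0,Y[m].max().round(3) if m.any() else 0,"high",[] if not h.any() else [Y[h].min().round(3),Y[h].max().round(3),Z[h].min().round(3),Z[h].max().round(3)])
s=ctrl.state();R=Rn.from_rotvec(s["orientation"]).as_matrix();print(R.round(3))
c=cv2.resize(z["p"][180:330,235:295,::-1],None,fx=4,fy=4)
cv2.imwrite("pics/bar.png",c)
E
```

```text
0.68 all 0.176 0.183 high []
0.65 all 0.168 0.192 high []
0.62 all 0 0 high []
0.59 all 0.158 0.228 high [np.float64(0.181), np.float64(0.22), np.float64(0.078), np.float64(0.095)]
0.56 all 0.154 0.225 high [np.float64(0.176), np.float64(0.223), np.float64(0.076), np.float64(0.098)]
0.53 all 0.151 0.222 high [np.float64(0.186), np.float64(0.203), np.float64(0.092), np.float64(0.118)]
0.50 all 0.148 0.219 high [np.float64(0.184), np.float64(0.2), np.float64(0.109), np.float64(0.131)]
0.47 all 0.146 0.217 high [np.float64(0.18), np.float64(0.196), np.float64(0.126), np.float64(0.147)]
0.44 all 0.141 0.214 high [np.float64(0.177), np.float64(0.194), np.float64(0.14), np.float64(0.167)]
0.41 all 0.138 0.211 high [np.float64(0.174), np.float64(0.192), np.float64(0.16), np.float64(0.178)]
0.38 all 0.136 0.208 high [np.float64(0.171), np.float64(0.187), np.float64(0.17), np.float64(0.197)]
0.35 all 0.133 0.203 high [np.float64(0.167), np.float64(0.185), np.float64(0.19), np.float64(0.212)]
0.32 all 0.129 0.213 high [np.float64(0.162), np.float64(0.182), np.float64(0.204), np.float64(0.236)]
0.29 all 0.126 0.181 high [np.float64(0.158), np.float64(0.181), np.float64(0.222), np.float64(0.254)]
0.26 all 0.126 0.177 high [np.float64(0.156), np.float64(0.177), np.float64(0.239), np.float64(0.263)]
0.23 all 0 0 high []
0.20 all 0 0 high []
[[-0.9    0.436 -0.001]
 [ 0.436  0.9   -0.001]
 [ 0.    -0.002 -1.   ]]
```

View pics/bar.png

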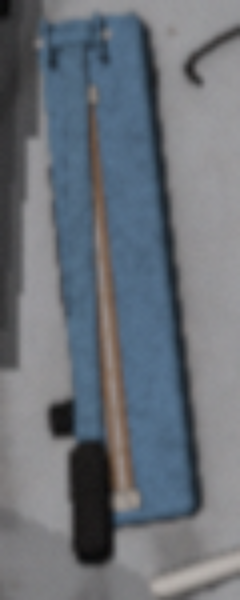

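The measurements are consistent: lid at z 0.121, about 82×111 mm; gauge 44×28 mm; and the track heading about −2.4°. The blue thing between track and gauge is a paper cutter with its blade arm raised to 0.10–0.26 m, so I'll carry over it. Now I'll move behind the carton with the fingers shut.

Request:
{"name": "servo_tool", "arguments": {"hand": 0, "series": [[[-0.047,-0.031,0],[0,0,-0.08]],[[-0.094,-0.062,0],[0,0,-0.16]],[[-0.14,-0.093,0],[0,0,-0.24]],[[-0.187,-0.124,0],[0,0,-0.33]],[[-0.234,-0.1555,0],[0,0,-0.408]],[[-0.234,-0.1555,0],[0,0,-0.408]],[[-0.234,-0.1555,0.04],[0,0,-0.408]],[[-0.234,-0.1555,0.08],[0,0,-0.408]],[[-0.234,-0.1555,0.115],[0,0,-0.408]],[[-0.234,-0.1555,0.137],[0,0,-0.408]],[[-0.234,-0.1555,0.137],[0,0,-0.408]],[[-0.234,-0.1555,0.137],[0,0,-0.408]]]}}

```text
t: 1.6
eef_pos: [0.4154, 0.3215, 0.0864]
orientation: [0.067, 3.14, 0.001]
force: [-0.5, 0.6, 0.8]
opening: 0.0002
```

Request:
{"name": "servo_tool", "arguments": {"series": [[[-0.015,0,0],[0,0,0]],[[-0.025,0,0],[0,0,0]],[[-0.032,0,0],[0,0,0]],[[-0.039,0,0],[0,0,0]],[[-0.046,0,0],[0,0,0]],[[-0.053,0,0],[0,0,0]],[[-0.06,0,0],[0,0,0]],[[-0.067,0,0],[0,0,0]],[[-0.074,0,0],[0,0,0]],[[-0.081,0,0],[0,0,0]],[[-0.087,0,0],[0,0,0]],[[-0.092,0,0],[0,0,0]]]}}

```text
t: 3.1
eef_pos: [0.5075, 0.3167, 0.0855]
orientation: [0.067, 3.141, -0.0]
force: [-0.6, 1.5, -0.2]
opening: 0.0004
```

Request:
{"name": "servo_tool", "arguments": {"series": [[[-0.003,0,0],[0,0,0]],[[-0.006,0,0],[0,0,0]],[[-0.008,0,0],[0,0,0]],[[-0.01,0,0],[0,0,0]]]}}

```text
t: 3.6
eef_pos: [0.5171, 0.3162, 0.0856]
orientation: [-0.067, -3.141, 0.0]
force: [-0.2, 0.1, 0.4]
opening: 0.0007
```

Request:
{"name": "servo_tool", "arguments": {"series": [[[-0.002,0,0],[0,0,0]],[[-0.004,0,0],[0,0,0]],[[-0.006,0,0],[0,0,0]]]}}

```text
t: 3.98
eef_pos: [0.5232, 0.316, 0.0856]
orientation: [0.067, 3.141, 0.0]
force: [-0.0, 0.6, -0.1]
opening: 0.0005
```

```bash
python3 - <<'E'
from h import *
p,d=imaging.grab_frame("top"); np.savez("top1.npz",p=p,d=d)
print(ctrl.state()["force"])
cv2.imwrite("pics/push1.png",cv2.resize(p[140:240,170:270,::-1],None,fx=5,fy=5,interpolation=cv2.INTER_CUBIC))
E
```

```text
[ 0.29172982 -0.30841145  0.1476866 ]
```

View pics/push1.png

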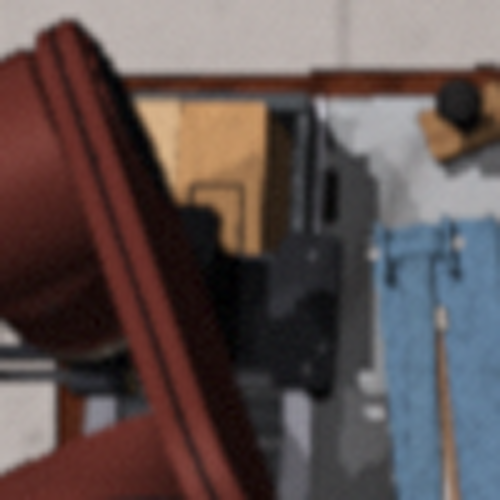

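The carton's leading edge (row 100) is close to the stop (row 96), but there's no contact force yet, so I'll keep pushing in small steps.

Request:
{"name": "servo_tool", "arguments": {"series": [[[-0.0015,0,0],[0,0,0]],[[-0.003,0,0],[0,0,0]]]}}

```text
t: 4.28
eef_pos: [0.5261, 0.3159, 0.0855]
orientation: [-0.067, -3.141, 0.0]
force: [-1.0, 0.1, -0.2]
opening: 0.0005
```

Request:
{"name": "servo_tool", "arguments": {"series": [[[-0.0015,0,0],[0,0,0]],[[-0.003,0,0],[0,0,0]]]}}

```text
t: 4.53
eef_pos: [0.5266, 0.3158, 0.0855]
orientation: [-0.067, -3.135, 0.001]
force: [-14.0, -1.0, 10.3]
opening: 0.0004
```

Request:
{"name": "servo_tool", "arguments": {"series": [[[-0.0015,0,0],[0,0,0]],[[-0.003,0,0],[0,0,0]]]}}

```text
t: 4.78
eef_pos: [0.5265, 0.3158, 0.0854]
orientation: [-0.066, -3.129, 0.003]
force: [-25.2, -1.6, 18.5]
opening: 0.0006
```

The carton hit the stop at TCP x ≈ 0.5265, with the force rising to 25 N, so it is home. I'll back off and go up, then check the room beside the cloth stack.

Request:
{"name": "servo_tool", "arguments": {"series": [[[0.01,0,0],[0,0,0]],[[0.04,0,0],[0,0,0]],[[0.08,0,0],[0,0,0]],[[0.08,0,-0.05],[0,0,0]],[[0.08,0,-0.1],[0,0,0]],[[0.08,0,-0.16],[0,0,0]],[[0.08,0,-0.22],[0,0,0]],[[0.08,0,-0.22],[0,0,0]]]}}

```text
t: 5.78
eef_pos: [0.455, 0.3204, 0.3125]
orientation: [0.067, 3.129, 0.009]
force: [0.3, -0.5, -0.4]
opening: 0.0006
```

```bash
python3 - <<'E'
from h import *
z=np.load("top0.npz");d=z["d"];P=cloud("top",d);X,Y,Z=[P[...,i] for i in range(3)]
for x in np.arange(.56,.3,-.02):
    m=(d>0)&(abs(X-x)<.01)&(Y<.1)&(Z>.135); print("%.2f"%x, Y[m].max().round(3) if m.any() else None)
s=ctrl.state();print(s["eef_pos"],Rn.from_rotvec(s["orientation"]).as_matrix().round(4),s["force"])
E
```

```text
0.56 None
0.54 None
0.52 None
0.50 None
0.48 None
0.46 -0.101
0.44 -0.073
0.42 -0.055
0.40 -0.057
0.38 -0.056
0.36 -0.058
0.34 -0.055
0.32 -0.052
0.30 -0.049
[0.45504947 0.32036995 0.31253364] [[-0.999   0.0429  0.0115]
 [ 0.043   0.9991  0.0055]
 [-0.0113  0.006  -0.9999]] [ 0.33777649 -0.46974479 -0.39873247]
```

```bash
python3 - <<'E'
from h import *
np.set_printoptions(precision=4,suppress=True)
p,d=imaging.grab_frame("top");P=cloud("top",d);s=ctrl.state()
X,Y,Z=[P[...,i] for i in range(3)]
q1=s["joint_positions"][0];e=s["eef_pos"];print("q",s["joint_positions"],"az",np.arctan2(e[1],e[0]))
m=(d>0)&(Z>.3)&(Y>.0)
r=X*np.cos(q1)+Y*np.sin(q1);l=-X*np.sin(q1)+Y*np.cos(q1)
print("tcp r,l",e[0]*np.cos(q1)+e[1]*np.sin(q1),-e[0]*np.sin(q1)+e[1]*np.cos(q1))
for a in np.arange(0,.75,.05):
    k=m&(abs(r-a)<.025)
    if k.sum()>10: print("%.2f"%a,k.sum(),"lat",l[k].min().round(3),l[k].max().round(3),"z",np.percentile(Z[k],[2,50,98]))
R=Rn.from_rotvec(s["orientation"])
yaw=np.radians(5.9); T=Rn.from_matrix(np.array([[-np.cos(yaw),np.sin(yaw)*-1,0],[-np.sin(yaw),np.cos(yaw),0],[0,0,-1]]).astype(float))
print(T.as_matrix(),"turn",(R.inv()*T).as_rotvec(),"shift", R.inv().apply(np.array([.4975,.0347,.20])-e))
E
```

```text
q [ 0.4719  0.0036  1.6016 -0.0003  1.5293 -1.0559] az 0.613757911711129
tcp r,l 0.5494752758587288 0.0784956041366561
0.20 65 lat 0.02 0.022 z [0.6584 0.6787 0.7122]
0.25 2336 lat 0.021 0.111 z [0.6623 0.7234 0.7286]
0.30 4383 lat 0.023 0.133 z [0.6685 0.7169 0.7236]
0.35 4240 lat 0.021 0.14 z [0.6533 0.7026 0.7144]
0.40 3052 lat 0.02 0.14 z [0.6247 0.7004 0.705 ]
0.45 2469 lat 0.014 0.14 z [0.6177 0.6928 0.7031]
0.50 5185 lat -0.015 0.14 z [0.4213 0.6739 0.7024]
0.55 4647 lat -0.018 0.18 z [0.4014 0.6943 0.702 ]
0.60 313 lat 0.018 0.173 z [0.648 0.682 0.69 ]
[[-0.9947 -0.1028  0.    ]
 [-0.1028  0.9947  0.    ]
 [-0.      0.     -1.    ]] turn [ 0.0027  0.0065 -0.1459] shift [-0.0553 -0.2832  0.1083]
```

Request:
{"name": "servo_tool", "arguments": {"hand": 0.62, "series": [[[-0.01,-0.05,0],[0,0,-0.03]],[[-0.02,-0.1,0],[0.001,0.002,-0.06]],[[-0.03,-0.155,0],[0.002,0.004,-0.1]],[[-0.045,-0.21,0.0],[0.0027,0.0065,-0.146]],[[-0.0553,-0.265,0.03],[0.0027,0.0065,-0.146]],[[-0.0553,-0.2832,0.075],[0.0027,0.0065,-0.146]],[[-0.0553,-0.2832,0.108],[0.0027,0.0065,-0.146]],[[-0.0553,-0.2832,0.108],[0.0027,0.0065,-0.146]],[[-0.0553,-0.2832,0.108],[0.0027,0.0065,-0.146]]]}}

```text
t: 6.95
eef_pos: [0.4955, 0.0339, 0.198]
orientation: [0.162, -3.131, 0.004]
force: [0.2, -1.2, -0.2]
opening: 0.0541
```

```bash
python3 - <<'E'
from h import *
np.set_printoptions(precision=4,suppress=True)
s=ctrl.state();print(s["eef_pos"],s["opening"],s["force"]);R=Rn.from_rotvec(s["orientation"]);print(R.as_matrix())
print("shift to grasp",R.inv().apply(np.array([.4975,.0347,.076])-s["eef_pos"]))
p,d=imaging.grab_frame("side")
u,v=pix("side",[.4975,.0347,.12]);print(u,v)
a=int(u)-50;b=int(v)-60
cv2.imwrite("pics/side1.png",cv2.resize(p[max(b,0):b+120,a:a+120,::-1],None,fx=5,fy=5,interpolation=cv2.INTER_CUBIC)); print(a,b)
p,d=imaging.grab_frame("top");np.savez("top2.npz",p=p,d=d)
P=cloud("top",d);X,Y,Z=[P[...,i] for i in range(3)]
m=(d>0)&(Z>.112)&(Z<.13)&(X>.45)&(X<.68)&(Y>.25)&(Y<.375)
print(cv2.minAreaRect((P[m][:,:2]*1000).astype(np.float32)),np.median(Z[m]))
cv2.imwrite("pics/top2.png",cv2.resize(p[150:270,180:280,::-1],None,fx=5,fy=5,interpolation=cv2.INTER_CUBIC))
E
```

```text
[0.4955 0.0339 0.198 ] 0.05411776471347101 [ 0.1714 -1.2262 -0.245 ]
[[-0.9946 -0.1034 -0.0061]
 [-0.1034  0.9946 -0.003 ]
 [ 0.0064 -0.0023 -1.    ]]
shift to grasp [-0.0028  0.0009  0.122 ]
293.1303467904255 194.49539156941017
243 134
((590.0562133789062, 313.12335205078125), (81.75106048583984, 111.49687194824219), 87.71834564208984) 0.12053849010931358
```

View pics/top2.png

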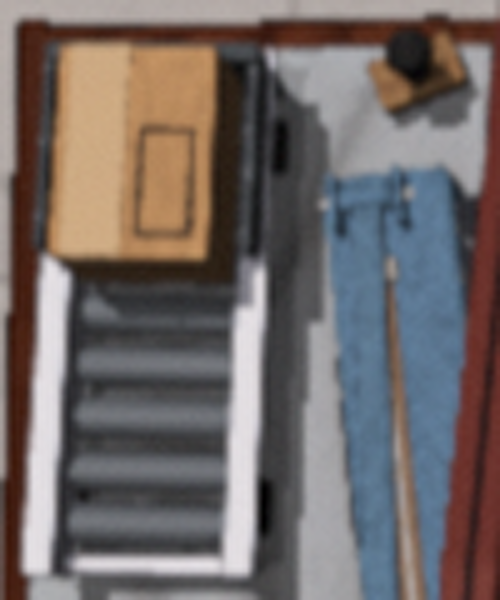

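View pics/side1.png

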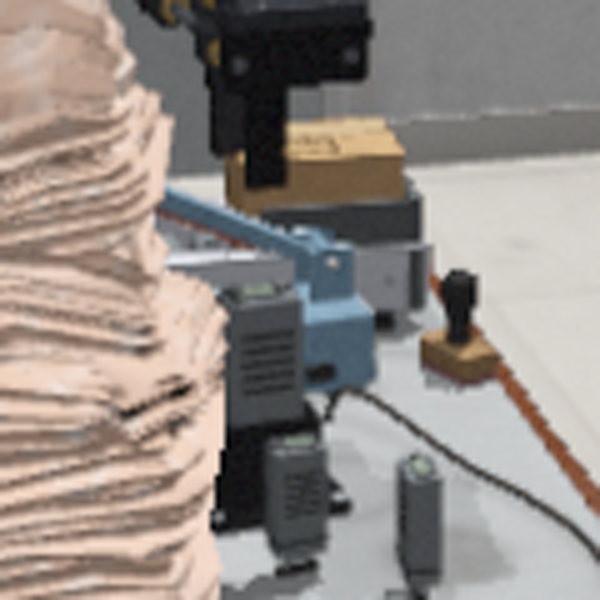

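The lid is now at (0.590, 0.313) with yaw −2.3°, and the carton's front edge sits at the stop. The side crop shows the fingers above the big gauge, at about (265,350), with its two small look-alikes in front. Now I'll descend and grip.

Request:
{"name": "servo_tool", "arguments": {"series": [[[-0.0028,0.0009,0.03],[-0.0023,-0.0064,0]],[[-0.0028,0.0009,0.06],[-0.0023,-0.0064,0]],[[-0.0028,0.0009,0.085],[-0.0023,-0.0064,0]],[[-0.0028,0.0009,0.11],[-0.0023,-0.0064,0]],[[-0.0028,0.0009,0.122],[-0.0023,-0.0064,0]],[[-0.0028,0.0009,0.122],[-0.0023,-0.0064,0]],[[-0.0028,0.0009,0.122],[-0.0023,-0.0064,0]]]}}

```text
t: 7.92
eef_pos: [0.4983, 0.0346, 0.0769]
orientation: [-0.162, 3.135, -0.0]
force: [0.7, 0.3, 0.7]
opening: 0.0537
```

Request:
{"name": "servo_tool", "arguments": {"hand": 0.2, "series": [[[0,0,0],[0,0,0]],[[0,0,0],[0,0,0]],[[0,0,0],[0,0,0]],[[0,0,0],[0,0,0]],[[0,0,0],[0,0,0]],[[0,0,0],[0,0,0]]]}}

```text
t: 8.68
eef_pos: [0.4973, 0.0345, 0.0757]
orientation: [0.162, -3.137, 0.0]
force: [-0.5, -0.9, 3.4]
opening: 0.0284
```

Request:
{"name": "servo_tool", "arguments": {"hand": 0, "series": [[[0,0,0],[0,0,0]],[[0,0,-0.01],[0,0,0]],[[0,0,-0.025],[0,0,0]],[[0,0,-0.045],[0,0,0]],[[0,0,-0.07],[0,0,0]],[[0,0,-0.1],[0,0,0]],[[0,0,-0.13],[0,0,0]],[[0,0,-0.16],[0,0,0]],[[0,0,-0.185],[0,0,0]],[[0,0,-0.185],[0,0,0]],[[0,0,-0.185],[0,0,0]]]}}

```text
t: 10.05
eef_pos: [0.4967, 0.0346, 0.2597]
orientation: [0.162, -3.136, -0.0]
force: [-0.4, -0.6, -1.8]
opening: 0.0274
```

```bash
python3 - <<'E'
from h import *
np.set_printoptions(precision=4,suppress=True)
# outline in top2 crop (fx 5, origin 180,150)
c=[atz("top",180+a/5-.4,150+b/5-.4,.121) for a,b in[(141,127),(192,128),(189,237),(137,232)]]
print(np.array(c),"mark from outline",np.mean(c,0))
y=np.radians(-2.3);ux=np.array([np.sin(y),-np.cos(y)]);uy=np.array([np.cos(y),np.sin(y)])
print("mark from lid",np.array([.5901,.3131])+.017*ux-.016*uy)
# refine by dark pixels on the lid
z=np.load("top2.npz");P=cloud("top",z["d"]);X,Y,Z=[P[...,i] for i in range(3)]
g=z["p"].astype(float).sum(2);L=np.array([.5901,.3131])
lx=(X-L[0])*ux[0]+(Y-L[1])*ux[1];ly=(X-L[0])*uy[0]+(Y-L[1])*uy[1]
m=(abs(Z-.1205)<.006)&(lx>-.003)&(lx<.037)&(ly>-.052)&(ly<.02)
t=np.median(g[m]);k=m&(g<t-70);pts=P[k][:,:2];w=(t-g[k])
print(k.sum(),cv2.minAreaRect((pts*1000).astype(np.float32)))
s=ctrl.state();print(s["eef_pos"],s["opening"],s["force"],s["orientation"])
R=Rn.from_rotvec(s["orientation"]);print(R.as_matrix())
p,d=imaging.grab_frame("side");np.savez("side2.npz",p=p,d=d)
u,v=pix("side",[*s["eef_pos"][:2],.2]);a=int(u)-50;b=max(int(v)-60,0);print(a,b)
cv2.imwrite("pics/side2.png",cv2.resize(p[b:b+120,a:a+120,::-1],None,fx=5,fy=5,interpolation=cv2.INTER_CUBIC))
E
```

```text
[[0.6029 0.3093 0.121 ]
 [0.6019 0.2835 0.121 ]
 [0.5456 0.284  0.121 ]
 [0.5487 0.3101 0.121 ]] mark from outline [0.5748 0.2968 0.121 ]
mark from lid [0.5734 0.2968]
94 ((574.3362426757812, 296.6598815917969), (57.925960540771484, 29.483257293701172), 2.1131348609924316)
[0.4967 0.0346 0.2597] 0.027353725173401438 [-0.4066 -0.5604 -1.8456] [ 0.162  -3.1362 -0.0004]
[[-0.9947 -0.103  -0.0013]
 [-0.103   0.9947  0.0002]
 [ 0.0012  0.0003 -1.    ]]
242 107
```

View pics/side2.png

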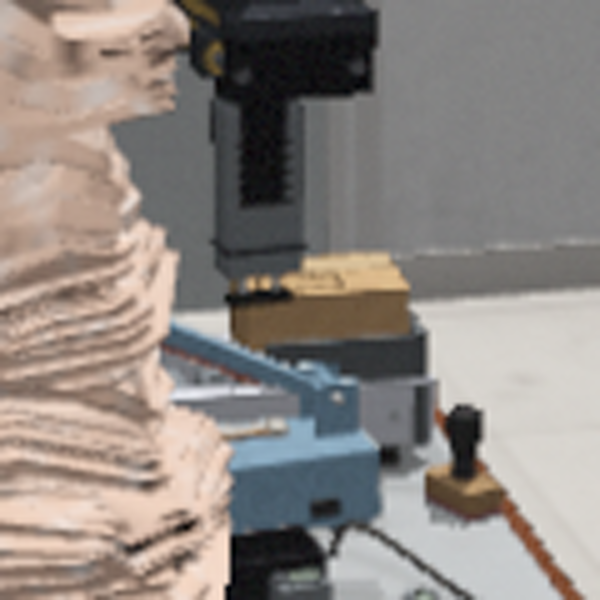

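The gauge is held upright, its foot free and clearly out of the stand. The fingers are centred on the block to about 1 mm. I'll carry it to above the mark at (0.574, 0.297).

Request:
{"name": "servo_tool", "arguments": {"series": [[[-0.01,0.025,0],[0,0,0]],[[-0.027,0.065,0],[0,0,0.03]],[[-0.044,0.105,0],[0,0,0.06]],[[-0.061,0.147,0],[0,0,0.09]],[[-0.078,0.19,0],[0,0,0.12]],[[-0.094,0.23,0],[0,0,0.14]],[[-0.102,0.248,0],[0,0,0.14]],[[-0.104,0.2527,0],[0,0,0.14]],[[-0.104,0.2527,0.02],[0,0,0.14]],[[-0.104,0.2527,0.04],[0,0,0.14]],[[-0.104,0.2527,0.055],[0,0,0.14]],[[-0.104,0.2527,0.064],[0,0,0.14]],[[-0.104,0.2527,0.064],[0,0,0.14]],[[-0.104,0.2527,0.064],[0,0,0.14]]]}}

```text
t: 11.85
eef_pos: [0.5751, 0.2967, 0.1973]
orientation: [0.058, 3.14, 0.001]
force: [-0.0, 1.2, -1.3]
opening: 0.0276
```

```bash
python3 - <<'E'
from h import *
np.set_printoptions(precision=4,suppress=True)
s=ctrl.state();e=s["eef_pos"];R=Rn.from_rotvec(s["orientation"]);print(e,s["opening"],s["force"]);print(R.as_matrix())
print("to mark",R.inv().apply(np.array([.5741,.2967,e[2]])-e))
p,d=imaging.grab_frame("side");np.savez("side3.npz",p=p,d=d)
u,v=pix("side",[.574,.297,.121]);print(u,v);a=int(u)-40;b=int(v)-45
im=cv2.resize(p[b:b+75,a:a+100,::-1],None,fx=8,fy=8,interpolation=cv2.INTER_CUBIC);print(a,b)
cv2.imwrite("pics/side3.png",im)
print(min(np.unique(d[int(v)-10:int(v)+5,int(u)-5:int(u)+5])))
E
```

```text
[0.5751 0.2967 0.1973] 0.02761471513731208 [-0.0055  1.1641 -1.33  ]
[[-0.9993  0.0369  0.0009]
 [ 0.0369  0.9993  0.0005]
 [-0.0009  0.0005 -1.    ]]
to mark [ 0.001  -0.0001 -0.    ]
300.5913167447204 163.37705948928365
260 118
0.0
```

View pics/side3.png

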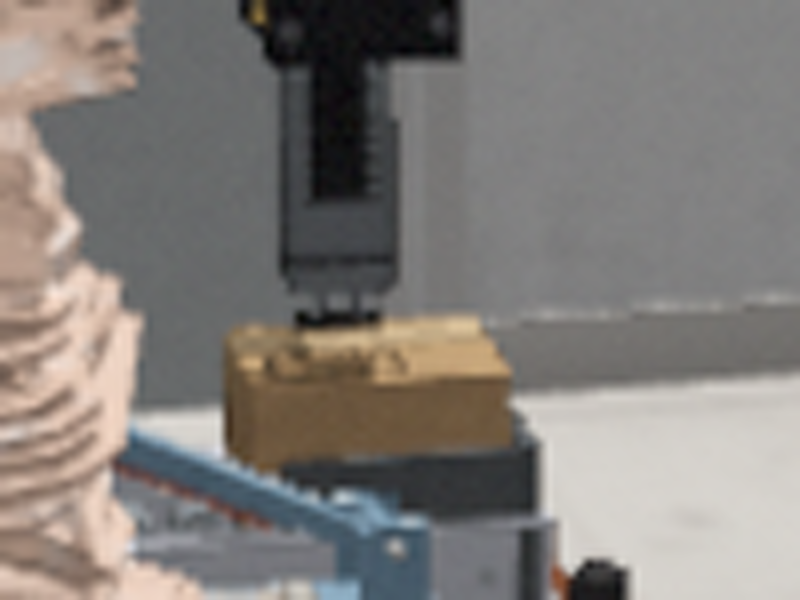

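The foot (columns 298–381, row 320) hangs over the middle of the outline (columns 268–408), so it's aligned. I'll lower it, watching the force. The baseline Fz is about −1.5 N (the gauge's weight), so the target is about +2.7 N.

Request:
{"name": "servo_tool", "arguments": {"series": [[[0.0008,0,0.004],[0,0,0]],[[0.0008,0,0.008],[0,0,0]],[[0.0008,0,0.011],[0,0,0]],[[0.0008,0,0.013],[0,0,0]],[[0.0008,0,0.013],[0,0,0]],[[0.0008,0,0.013],[0,0,0]]]}}

```text
t: 12.65
eef_pos: [0.5739, 0.2967, 0.1836]
orientation: [-0.058, -3.141, -0.0]
force: [0.8, 0.0, -1.5]
opening: 0.0277
```

Request:
{"name": "servo_tool", "arguments": {"series": [[[0,0,0.001],[0,0,0]],[[0,0,0.002],[0,0,0]],[[0,0,0.002],[0,0,0]],[[0,0,0.002],[0,0,0]]]}}

```text
t: 13.15
eef_pos: [0.574, 0.2967, 0.1818]
orientation: [0.058, 3.141, 0.0]
force: [0.1, -0.5, 0.3]
opening: 0.0278
```

Request:
{"name": "servo_tool", "arguments": {"series": [[[0,0,0.001],[0,0,0]],[[0,0,0.002],[0,0,0]],[[0,0,0.002],[0,0,0]],[[0,0,0.002],[0,0,0]]]}}

```text
t: 13.65
eef_pos: [0.574, 0.2967, 0.1797]
orientation: [0.058, 3.141, 0.0]
force: [0.9, -1.4, 1.1]
opening: 0.0279
```

Request:
{"name": "servo_tool", "arguments": {"series": [[[0,0,0.001],[0,0,0]],[[0,0,0.002],[0,0,0]],[[0,0,0.003],[0,0,0]],[[0,0,0.004],[0,0,0]],[[0,0,0.0045],[0,0,0]],[[0,0,0.0045],[0,0,0]],[[0,0,0.0045],[0,0,0]],[[0,0,0.0045],[0,0,0]]]}}

```text
t: 14.65
eef_pos: [0.5739, 0.2967, 0.1751]
orientation: [-0.058, -3.141, -0.0]
force: [0.4, 0.2, 3.5]
opening: 0.0276
```

```bash
python3 - <<'E'
from h import *
np.set_printoptions(precision=4,suppress=True)
F=[]
for i in range(12):
    p,d=imaging.grab_frame("side" if i%2 else "top"); F.append(ctrl.state()["force"])
    if i==10: pt=p
print(np.mean(F,0),np.std(F,0));s=ctrl.state();print(s["t"],s["eef_pos"],s["opening"]);print(Rn.from_rotvec(s["orientation"]).as_matrix())
im=cv2.resize(p[118:193,260:360,::-1],None,fx=8,fy=8,interpolation=cv2.INTER_CUBIC)
cv2.imwrite("pics/side4.png",im)
E
```

```text
[ 0.4116 -0.1281  3.0038] [0.3611 0.3167 0.6605]
15.25 [0.5738 0.2967 0.175 ] 0.02757093027430189
[[-0.9993  0.0368 -0.0003]
 [ 0.0368  0.9993  0.0001]
 [ 0.0003  0.     -1.    ]]
```

View pics/side4.png

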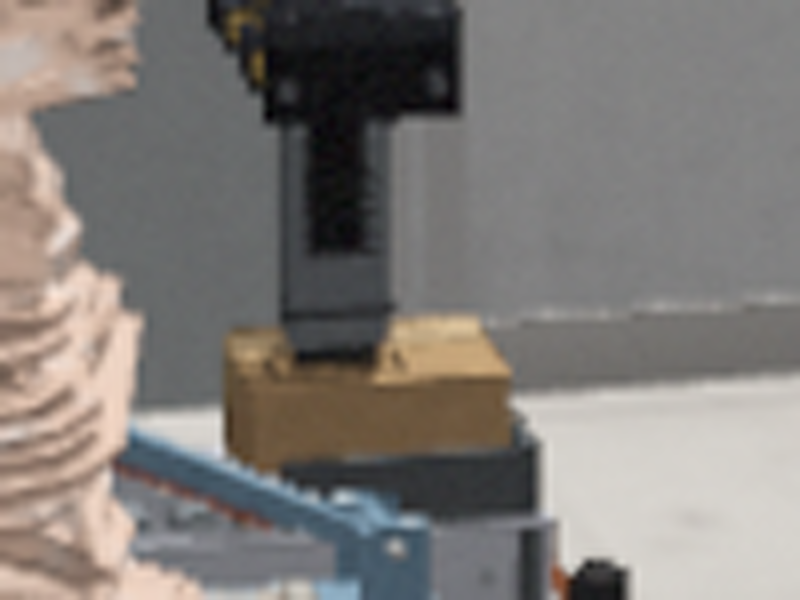

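The foot sits inside the outline: foot columns 295–378, outline columns 268–405, both centred near 337. The carton is where it was. The spring force is about 3.0 + 1.5 = 4.5 N, roughly half way in. Handing in.

```bash
python3 -c "
from cell import hand_in
print(hand_in())"
```

```text
the job is handed in; nothing more can be done
None
```

I pushed the carton home against the end stop, lifted the gauge out of its stand and handed in while holding its foot on the outline. It took about 15 s of the 51 s allowed.

- **Carton:** the push ended in firm contact, with the force reaching 25 N at the stop. The lid then measured centre (0.590, 0.313), yaw −2.3°, in line with the track. A side picture taken during the final hold showed it unmoved.
- **Position on the outline:** the tool is within 0.5 mm of the measured mark, upright to within 0.1°. In the last side picture the foot and outline centres agree to about 1 mm along the outline. I couldn't check across the outline as closely from that view.
- **Turn of the foot:** I aligned it to about −2.1°. The lid and track fits gave −2.3° to −2.4°. The outline itself was too coarse in the picture: my readings of its edges gave −0.5° to −1°, and a fit gave +2.1°.
- **Spring foot:** the tool is about 7 mm below first contact. The averaged force is about 4.5 N after allowing for the gauge's weight, with about 0.7 N of noise; that corresponds to roughly 7–8 mm of the 14 mm travel.
- **Other things:** I didn't grip or push any of the others. I did not compare their positions before and after.

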